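# Clip the snap hook onto the transfer rod and draw it out

### The arm

A 7-joint arm with a two-finger parallel gripper is mounted at the origin on a cart in front of the work surface, level with it; the furniture and walls round the work are solid. World frame = base frame: x ahead of the robot, y to its left, z up, the work surface at z = 0. Lengths are in m, angles in rad, forces in N, time in s.
With the tool pointing down it reaches from about 0.425 to 0.925 m from the base axis. Payload 6.8 kg.
Tool frame: the origin (TCP) lies at the very end of the fingers, on their centre line; the grasp point (between the pads) lies manip.grasp_offset behind it (manip.grasp_offset is the distance from the TCP to the grasp point, in m); z points along the fingers, y is the direction in which the jaws open and shut (so a half turn about z gives the same grasp; the last joint's range is limited). The gripper opens to 85 mm and grips with 20 to 120 N. Pads are 22 mm wide; open, the fingers measure 114 mm over their backs; the gripper's body (76 mm by 85 mm) begins 54 mm behind the grasp point. The pads swing forward as they close: fully open they stand 13 mm farther back than shut.
Start: joints at [-0.108, 0.477, 0.022, 1.555, -0.011, 1.109, -0.083], TCP at [0.675, 0, 0.231] pointing down, gripper open.
Joint ranges: [-2.96, 2.96], [-0.34, 2.1], [-1.41, 1.46], [0.24, 2.44], [-1.37, 4.51], [0.17, 1.92], [-2.96, 2.96]. Speed limits (rad/s): [2.39, 2.39, 3.14, 3.14, 3.14, 3.14, 3.14].

### API

Orientations are given as [roll, pitch, yaw] about the fixed x, y, z axes, in that order (R = Rz(yaw) Ry(pitch) Rx(roll)).
In Python, from station import manip gives the robot as it stands. The module is installed in compiled form; this text tells all that it offers.
- The arm moves only by the shell command python3 -m handwheel 'ROWS' [OPENING] [FORCE]. ROWS is JSON, a list that holds one entry, the list of rows, each a list of 6 numbers: the shift along the tool's x, y, z in m, then the turn, a rotation vector about the tool's x, y, z in degrees. In form: [[[tx, ty, tz, ax, ay, az], ...]]. A call has 1 to 10 rows; each row is the pose to reach, as a shift and turn from the pose commanded when the call began, along the tool's axes at that moment; what a row does not reach only later rows make up. A row lasts 1/10 s, in which the tool goes at most 50 mm and 8.59 degrees, less where a joint would pass 70% of its speed; a pose out of reach is approached as far as the arm can. A call with a gripper value outside its range is refused whole. OPENING is the opening, from 0 (shut) to 1 (fully open), set as the call begins (- or left out, the last holds). The fingers move at their own pace and stop on an object; FORCE is the grip in N (left out, the last holds). Time passes only in rows, so rows that repeat a pose let the fingers close. It gives the time, the measured TCP pose, the force and the opening at its end, in the units of the state.
- manip.get_obs(): the state, without advancing time (a new reading comes with each control period).
- manip.camera(name): name is "scene" or "side" or "wrist"; returns a dict with "img" (400x640x3 uint8, red, green, blue), "vfov" (degrees; the focal length in pixels is half the picture's height over the tangent of half this angle, whatever the lens; pixels are square), "cx", "cy" (the principal point, pixels), "R" (3x3) and "t" (3): a world point X has camera coordinates R X + t. Camera axes: x right, y down, z forward; pixel columns grow to the right and rows downward; lengths in m; the calibration is good to about 2 mm. A picture is of the moment at which its call begins. There is no depth.
- manip.job_done(): hands the job in, once; it reports no verdict.
Trained networks look in a picture, given as the dict that the camera call returned (one of the last four; its "shot" number tells which), for a name from the list of things; names that differ only in an ending like _2 or _b are one class to them, and where a whole thing is asked for, a point or a joint stands for the part that bears it (a point fixed in the world has none). Each returns a list of dicts, best first, with "conf" (0 to 1); they miss things now and then, are a little off and sometimes report something else, mostly with a low value. They report only what shows in the picture. A call takes as long as a camera call. They do not tell look-alikes from the thing itself.
- manip.cut_out(picture, label): "mask" (400x640 bool, what is visible of it) and "xy" ([column, row] in pixels, amid what is visible of it).
The state is a dict: "time": time; "q": joint angles; "joint_vel": joint speeds; "tau": joint torques, N m; "eef_pos": TCP position; "eef_rot": TCP orientation; "ft_force": force on the tool from outside, world axes, zero at the start; "ft_torque": the same for the moment, N m; "finger_gap": finger opening in m.
Only numpy, scipy, OpenCV 4.12 (cv2) and the standard library are available. Lean on these libraries where they do the work, as an engineer would, in place of code of your own. Each camera call takes 0.05 s, during which the arm holds its last target.

### The job

Lay the loose red-handled snap hook in line with the steel ring on the transfer rod and push it onto the ring's upright front bar until the sprung brass gate flicks shut behind the bar; the rod gives way inwards to a stop first, so push by feel and do not ram it. Then pull the hook back to draw the rod out until the whole green band on the rod stands clear of the housing's nose, and leave the hook lying flat on the bench, clipped on. Do not touch the ring or rod with the gripper, and leave the brown bottle, the beaker and the objective case standing where they are.

Things in the scene. Friction and masses are not known exactly. Their poses are not given: they have to be found in the camera images.
- hook_grip (a point): Middle of the shank of the loose snap hook (steel, 154 mm long, 0.36 kg, flat on the bench), 22 mm up. x to its nose, z up. Shank 16 mm wide (y), 11-33 mm up, bare from x -29 to +30 mm between a red crossbar (92 wide, 30 tall, x -43 to -29) and a red collar (60 wide, 32 tall, x 30 to 42): fingers either side of it can push the collar, pull the crossbar, or grip the shank.
- hook_mouth (a point): Mouth of the hook, at x +112, y -4 mm of hook_grip, 22 mm up, same axes. Fork 56 mm wide, 15-29 mm up. Its left prong ends in a rounded nose (hook_grip x 102 to 112, y down to +6 mm); the gate closes the rest, to the right prong (inner face y -18). A 12 mm bar goes in without rubbing where its centre is within 5 mm (y) of this point.
- hook_bowl (a point): Where the bar rests on the floor of the bowl: 45 mm behind hook_mouth (hook_grip x +67 mm, y -4), same axes. The bowl is 36 mm wide. The gate springs shut behind the bar once the bar's centre is nearer than about 7 mm (x) to this point, so push the bar right home; pulling back then, the bar catches behind the gate, about 25 mm ahead of this point.
- gate (a joint): Angle of the hook's brass gate (31 mm long, hinged on the right prong 11 mm behind the mouth): 0 shut, tip behind the nose. It opens inwards only, to 1.35 rad, against a spring: the bar needs about 6 N to start it and opens it about 1.1 rad to get past; then it flicks back to 0.
- ring_bar (a point): Upright front bar (12 mm thick) of the steel ring on the rod, 22 mm up. x axis points along the rod into the housing (the hook must point that way too), z up. The ring is an upright rectangle in line with the rod, 2-54 mm up, window 54 mm long and 33 mm high, closed all round, so the hook goes on only through its gate.
- rod: Ring and 14 mm rod, one piece; origin at the foot of ring_bar, same axes. It slides level along x with about 2.5 N friction and cannot turn. Pushed, it gives way by 5 to 50 mm, to an inner stop hidden in the housing that no reading shows and must be felt; only there does the gate yield. The outer stop is 100 mm from the inner one.
- band_end (a point): Housing-side end of the 15 mm wide green band on the rod, on the rod's axis 27 mm up, 165 mm behind ring_bar; same axes. Hidden in the housing at first; the band is clear when this point is in front of (-x) rig_nose.
- rig_nose (a point): Centre of the flat front face of the housing's round nose (42 mm across), 27 mm up, where the rod comes out along -x; same axes as the rod.
- rig: Load-lock housing fixed on the bench: white block on a plate, 155 x 100 x 72 mm; origin under the block's middle, on the bench. x points backwards, away from the ring; rig_nose is at x -78 mm.
- reagent_bottle: Brown bottle with white cap, 54 mm across, 106 mm tall, loose bystander; origin at the middle of its underside.
- beaker: Clear empty beaker, 51 mm across, 66 mm tall, loose bystander; origin at the middle of its underside.
- objective_case: White microscope objective in a clear case with a black foot, 35 mm across, 55 mm tall, loose bystander; origin at the middle of its underside.
Not all that is in view belongs to the job. Leave any pink look-alike of the part that bears hook_grip alone.

How it is judged:
On the way, in this order (a step that is already met when the one before it is completed fails the run):
1. the gate is pushed open at the ring's bar (value of joint gate above 0.5 rad and horizontal distance between ring_bar and hook_grip below 0.105 m).
2. the bar is inside the hook and the gate has flicked shut behind it, with the rod not yet drawn out (value of joint gate below 0.12 rad and x of ring_bar in the frame of hook_grip between 0.055 and 0.097 m and y of ring_bar in the frame of hook_grip between -0.018 and 0.018 m and x of band_end in the frame of rig_nose above 0.008 m), for 0.1 s.
At the end, for the whole second after the job is handed in: The ring's bar is inside the hook's bowl with the gate shut (under 0.12 rad), the rod is drawn out so that the green band is clear of the housing's nose (to within 2 mm), and the hook lies flat on the bench (within 0.08 rad, not raised more than 5 mm), at rest (value of joint gate below 0.12 rad and x of ring_bar in the frame of hook_grip between 0.055 and 0.1 m and y of ring_bar in the frame of hook_grip between -0.02 and 0.02 m and x of band_end in the frame of rig_nose below 0.002 m and angle between hook_grip's own z axis and vertical below 0.08 rad and height (world z) of hook_grip below 0.027 m and linear speed of hook below 0.01 m/s); the robot touches nothing.
It fails at once if the gripper pressed on the ring or rod (contact force between the fingers and rod above 1 N).
It fails at once if the rod was rammed (more than 40 N between hook and ring) (contact force between hook and rod above 40 N).
It fails at once if the brown bottle was tipped or moved more than 30 mm (distance of reagent_bottle from where it was at the start of the episode above 0.03 m or angle between reagent_bottle's own z axis and vertical above 0.5 rad).
It fails at once if the beaker was tipped or moved more than 30 mm (distance of beaker from where it was at the start of the episode above 0.03 m or angle between beaker's own z axis and vertical above 0.5 rad).
It fails at once if the objective case was tipped or moved more than 30 mm (distance of objective_case from where it was at the start of the episode above 0.03 m or angle between objective_case's own z axis and vertical above 0.5 rad).
It also fails if it takes over 48 s, if anything falls off the work surface, if the arm or the gripper's body presses on something with over 40 N, if the wrist force passes 120 N, or if a joint passes its speed limit or range.

## Working session

There is one attempt and no reset: what is moved stays moved. The work goes in short steps, Python scripts to look and compute and a shell command to move; the robot and the scene stay as the last step left them, time stands still between calls to the robot, and variables do not carry over. Pictures are saved under pics/ and viewed, and the job is handed in when it is done.

```bash
mkdir -p pics; cat > h.py <<'E'
import numpy as np, cv2
from station import manip
def shot(n,f=None):
    c=manip.camera(n)
    if f: cv2.imwrite('pics/'+f,c['img'][:,:,::-1])
    return c
def foc(c): return 200/np.tan(np.radians(c['vfov'])/2)
def ray(c,px,z):
    f=foc(c);R=np.array(c['R']);t=np.array(c['t'])
    d=R.T@np.array([(px[0]-c['cx'])/f,(px[1]-c['cy'])/f,1]);o=-R.T@t
    return o+d*(z-o[2])/d[2]
def proj(c,X):
    p=np.array(c['R'])@np.array(X)+np.array(c['t']);f=foc(c)
    return np.array([c['cx']+f*p[0]/p[2],c['cy']+f*p[1]/p[2]])
E
python3 - <<'E'
from h import *
o=manip.get_obs();print(o['time'],o['eef_pos'],o['eef_rot'],o['ft_force'],o['finger_gap'],manip.grasp_offset)
for n in ['scene','side','wrist']:
    c=shot(n,n+'0.png');print(n,c['vfov'],c['cx'],c['cy'],-np.array(c['R']).T@c['t'])
    for l in ['hook_grip','hook_mouth','hook_bowl','ring_bar','rig_nose','rig','reagent_bottle','beaker','objective_case']:
        r=manip.cut_out(c,l)
        print(l,[(round(x['conf'],2),np.round(x['xy'])) for x in r])
E
```

```text
0.0 [6.74412367e-01 4.49598227e-06 2.30333951e-01] [-3.13977746e+00  1.15331265e-04  1.57082257e+00] [-0.01348414  0.40798455 -0.17365283] 0.08531101493410788 0.0187
scene 51.49250805019015 319.7633563400997 183.20823302844659 [0.002083   0.54096943 0.43211597]
hook_grip [(0.78, array([326., 193.])), (0.58, array([405., 201.]))]
hook_mouth [(0.94, array([326., 194.])), (0.6, array([405., 201.]))]
hook_bowl [(0.96, array([404., 200.])), (0.95, array([326., 193.]))]
ring_bar [(0.72, array([315., 232.]))]
rig_nose [(0.59, array([246., 269.]))]
rig [(0.74, array([403., 200.])), (0.56, array([242., 269.]))]
reagent_bottle [(0.74, array([340., 155.]))]
beaker [(0.93, array([251., 187.]))]
objective_case [(0.71, array([294., 175.]))]
side 52.16555019994479 320.79787467464894 203.47718130579855 [ 0.40251583 -0.78695503  0.43082079]
hook_grip [(0.75, array([263., 262.])), (0.59, array([321., 229.]))]
hook_mouth [(0.73, array([323., 228.])), (0.6, array([259., 260.]))]
hook_bowl [(0.94, array([262., 259.])), (0.83, array([320., 231.]))]
ring_bar [(0.61, array([243., 196.])), (0.15, array([249., 172.]))]
rig_nose [(0.61, array([250., 176.]))]
rig [(0.81, array([248., 172.]))]
reagent_bottle [(0.95, array([409., 237.])), (0.68, array([354., 185.]))]
beaker [(0.56, array([352., 185.]))]
objective_case [(0.75, array([384., 212.])), (0.25, array([262., 259.]))]
wrist 62.692686110130346 318.2768720501043 197.9589522468457 [0.67506489 0.0742615  0.37358149]
hook_grip [(0.81, array([145., 268.])), (0.81, array([276., 209.])), (0.18, array([123., 232.]))]
hook_mouth [(0.95, array([143., 266.])), (0.89, array([272., 209.]))]
hook_bowl [(0.78, array([148., 264.])), (0.66, array([276., 211.]))]
ring_bar [(0.71, array([120.,  59.]))]
rig_nose [(0.71, array([164.,   2.]))]
rig [(0.52, array([170.,   3.]))]
reagent_bottle [(0.64, array([376., 337.]))]
beaker [(0.71, array([395., 103.]))]
objective_case []
```

View pics/scene0.png

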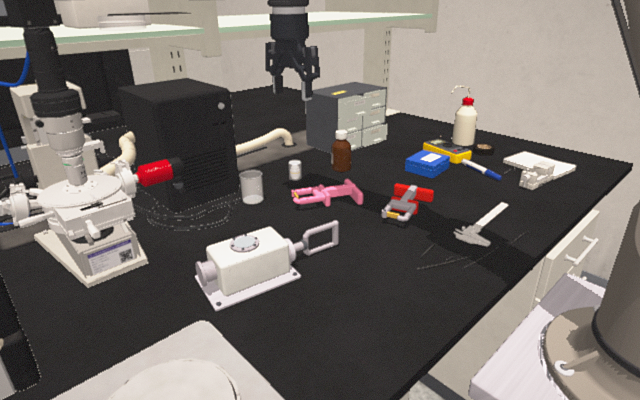

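View pics/side0.png

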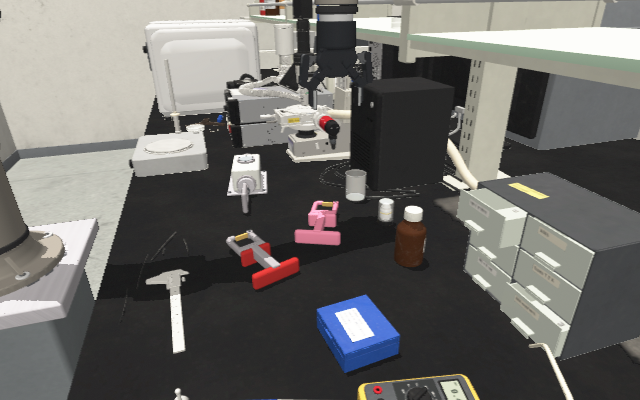

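View pics/wrist0.png

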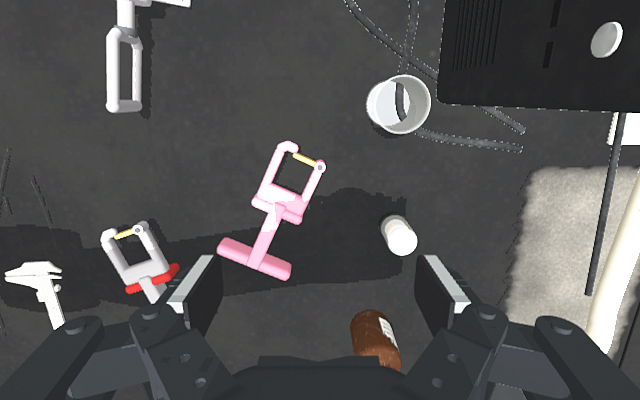

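The loose steel hook with the red handle is at scene (405,201), side (262,259) and wrist (145,268). The pink look-alike is at scene (326,193), side (321,229) and wrist (276,209). The steel-and-red one matches the description, so I'm checking it close up and measuring it.

```bash
python3 - <<'E'
from h import *
s=cv2.imread('pics/side0.png');a=cv2.imread('pics/scene0.png');w=cv2.imread('pics/wrist0.png')
def crop(i,x,y,W,H,k): return cv2.resize(i[y:y+H,x:x+W],None,fx=k,fy=k,interpolation=cv2.INTER_CUBIC)
A=crop(s,220,225,90,70,4);B=crop(a,370,170,90,70,4);C=crop(w,80,205,120,100,3);D=crop(w,80,0,120,120,3)
out=np.zeros((600,760,3),np.uint8)
out[:280,:360]=A;out[:280,380:740]=B;out[290:590,:360]=C;out[290:590,380:740]=D[60:360]
cv2.imwrite('pics/crop0.png',out)
c=shot('wrist');print(np.round(np.array(c['R']),3))
for p,z in [((107,233),.022),((160,225),.022),((108,106),.02),((140,106),.02),((124,106),.022),((126,30),.054)]: print(p,ray(c,p,z))
c=shot('side')
for p,z in [((262,259),.022),((232,241),.022),((258,285),.015),((298,265),.015),((246,208),.022)]: print(p,ray(c,p,z))
c=shot('scene')
for p,z in [((405,201),.022),((337,240),.022)]: print(p,ray(c,p,z))
E
```

```text
[[ 1.     0.    -0.   ]
 [ 0.    -0.957  0.29 ]
 [ 0.    -0.29  -0.957]]
(107, 233) [ 0.43086884 -0.07463566  0.022     ]
(160, 225) [ 0.49352361 -0.06469519  0.022     ]
(108, 106) [0.45697142 0.0667528  0.02      ]
(140, 106) [0.49016113 0.06676835 0.02      ]
(124, 106) [0.47470608 0.066803   0.022     ]
(126, 30) [0.50572606 0.13194374 0.054     ]
(262, 259) [ 0.47917091 -0.16641701  0.022     ]
(232, 241) [ 0.43459379 -0.08628929  0.022     ]
(258, 285) [ 0.46092563 -0.23029398  0.015     ]
(298, 265) [ 0.53823463 -0.1948511   0.015     ]
(246, 208) [0.4801916  0.04886166 0.022     ]
(405, 201) [ 0.4726765 -0.144533   0.022    ]
(337, 240) [0.46326778 0.07536314 0.022     ]
```

View pics/crop0.png

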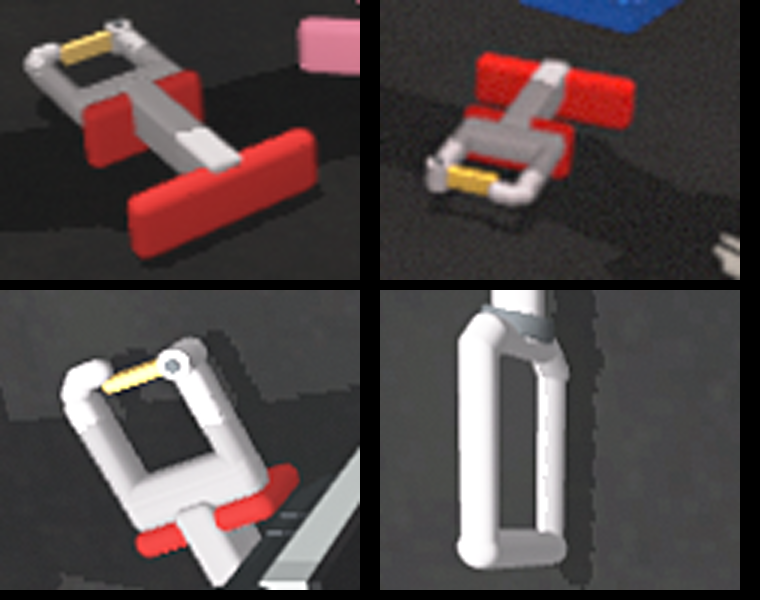

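The crop confirms it: steel fork, brass gate, red collar and crossbar. I'm bringing the wrist camera over both the hook and the ring for a sharper measurement.

```bash
python3 -m handwheel '[[[-0.005,-0.04,0,0,0,0],[-0.01,-0.08,0,0,0,0],[-0.015,-0.12,0,0,0,0],[-0.02,-0.16,0,0,0,0],[-0.02,-0.19,0,0,0,0],[-0.02,-0.19,0,0,0,0],[-0.02,-0.19,0,0,0,0],[-0.02,-0.19,0,0,0,0]]]'
python3 - <<'E'
from h import *
o=manip.get_obs();print(o['time'],o['eef_pos'],o['eef_rot'])
c=shot('wrist','w1.png')
import pickle;pickle.dump({k:c[k] for k in ('img','vfov','cx','cy','R','t')},open('w1.pkl','wb'))
E
```

```text
time: 2.45
eef_pos: [0.4862, -0.0198, 0.2317]
eef_rot: [3.14, -0.0, 1.571]
ft_force: [-0.1, 0.2, -0.2]
finger_gap: 0.0849
2.45 [ 0.48623675 -0.01979067  0.2316756 ] [ 3.14020471e+00 -1.45340310e-04  1.57101402e+00]
```

View pics/w1.png

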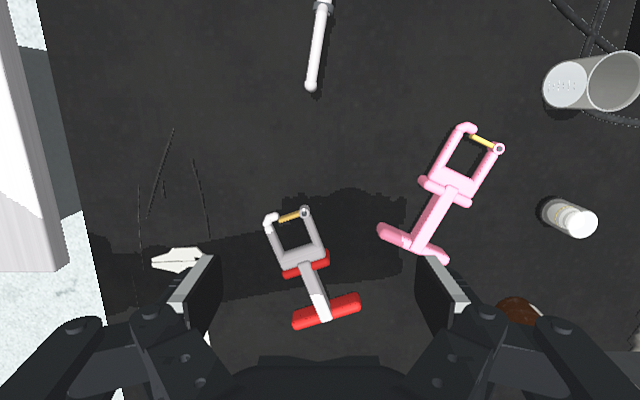

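```bash
cat > fit.py <<'E'
from h import *
from scipy.optimize import minimize
def box(x0,x1,y0,y1,z0,z1): return np.array([[x,y,z] for x in(x0,x1) for y in(y0,y1) for z in(z0,z1)])/1000
HOOK=[box(-43,-29,-46,46,2,32),box(-29,42,-8,8,11,33),box(30,42,-30,30,2,34),box(42,61,-28,28,15,29),
 box(61,108,18,28,15,29),box(61,108,-28,-18,15,29),box(102,112,6,28,15,29)]
RING=[box(-6,6,-6,6,2,54),box(-6,66,-6,6,44,54),box(-6,66,-6,6,2,11),box(60,72,-6,6,2,54)]
def sil(c,parts,p):
    m=np.zeros((400,640),np.uint8);C,S=np.cos(p[2]),np.sin(p[2])
    for b in parts:
        w=np.c_[p[0]+C*b[:,0]-S*b[:,1],p[1]+S*b[:,0]+C*b[:,1],b[:,2]]
        px=np.array([proj(c,v) for v in w])
        cv2.fillConvexPoly(m,cv2.convexHull(np.round(px*16).astype(np.int32)),255,cv2.LINE_AA,4)
    return m/255.
def fit(views,parts,p0):
    def cost(p):
        e=0
        for c,m in views:
            s=sil(c,parts,p);e+=1-np.minimum(s,m).sum()/np.maximum(s,m).sum()
        return e/len(views)
    best=None
    for dx in(-.006,.006):
        d=np.array(p0);d[0]+=dx
        r=minimize(cost,d,method='Nelder-Mead',options=dict(initial_simplex=d+np.array([[0,0,0],[.008,0,0],[0,.008,0],[0,0,.08]]),xatol=1e-4,fatol=1e-4,maxiter=150))
        if best is None or r.fun<best.fun:best=r
    return best.x,best.fun
def near(c,label,X,tol=40):
    r=[x for x in manip.cut_out(c,label)]
    p=proj(c,X);r=[x for x in r if np.hypot(*(np.array(x['xy'])-p))<tol]
    return r[0]['mask'].astype(float) if r else None
E
python3 - <<'E'
from fit import *
cs={n:shot(n) for n in('wrist','scene','side')}
V=[]
for n,c in cs.items():
    m=near(c,'hook_grip',[.475,-.13,.02])
    if m is not None: V.append((c,m)); print(n,m.sum(),fit([(c,m)],HOOK,[.475,-.145,2.04]))
p,f=fit(V,HOOK,[.475,-.145,2.04]);print('hook',p,np.degrees(p[2]),f)
V2=[]
for n,c in cs.items():
    m=near(c,'ring_bar',[.47,.09,.03])
    if m is None: print('no',n);continue
    print(n,m.sum());cv2.imwrite(f'pics/rm_{n}.png',(m*255).astype(np.uint8))
c=cs['wrist'];im=c['img'][:,:,::-1].copy()
s=(sil(c,HOOK,p)>.5).astype(np.uint8)
cs_,_=cv2.findContours(s,cv2.RETR_LIST,cv2.CHAIN_APPROX_NONE);cv2.drawContours(im,cs_,-1,(0,255,0),1)
cv2.imwrite('pics/ov.png',cv2.resize(im[180:350,220:420],None,fx=3,fy=3))
cv2.imwrite('pics/ring.png',np.hstack([cv2.resize(im[0:110,270:370],None,fx=4,fy=4),cv2.resize(cs['side']['img'][140:250,200:300,::-1],None,fx=4,fy=4)]))
print(manip.get_obs()['time'])
E
```

```text
wrist 4295.0 (array([ 0.48411992, -0.17084451,  1.91359809]), np.float64(0.2185837969961557))
scene 1034.0 (array([ 0.48569423, -0.17179399,  1.97081228]), np.float64(0.2721710001230093))
side 1921.0 (array([ 0.48467885, -0.16963842,  1.94014504]), np.float64(0.19816607577677692))
hook [ 0.4849039  -0.17011664  1.93701476] 110.98277084301172 0.23292758060404042
wrist 1110.0
scene 631.0
side 185.0
2.95
```

View pics/ov.png

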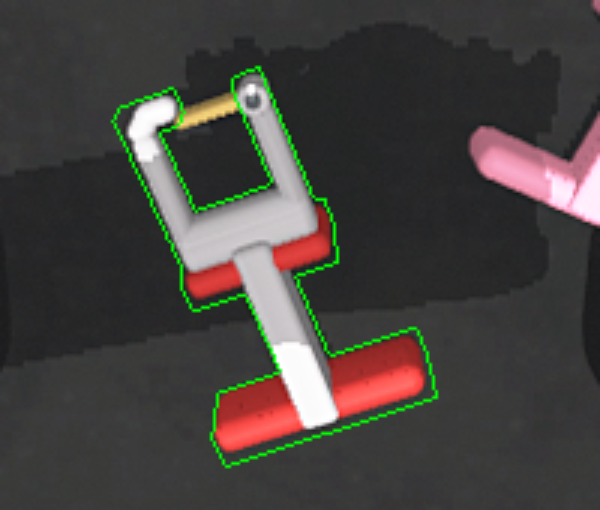

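View pics/ring.png

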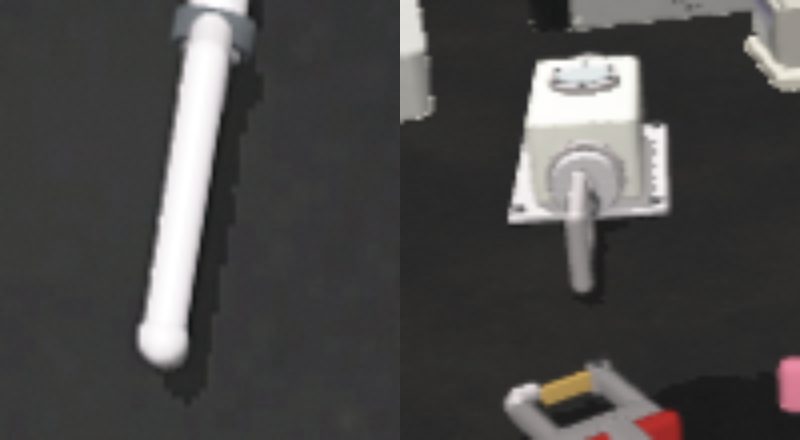

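```bash
python3 - <<'E'
from fit import *
import pickle
c=pickle.load(open('w1.pkl','rb'))
g=cv2.cvtColor(c['img'],cv2.COLOR_RGB2GRAY)
P=[]
for r in range(15,88,4):
    xs=np.where(g[r,295:335]>130)[0]+295
    P.append(ray(c,(xs.mean(),r),.048)); print(r,xs.min(),xs.max(),np.round(P[-1],4))
P=np.array(P[1:-3]);k=np.polyfit(P[:,1],P[:,0],1);print('dx/dy',k,'yaw',90-np.degrees(np.arctan(k[0])))
for X in (ray(c,(310.5,90.5),.047),): print('front',X)
# other views masks
RR=RING+[box(66,115,-7,7,20,34)]
for n in('scene','side'):
    q=shot(n);m=near(q,'ring_bar',[.47,.09,.03]);
    if m is not None: print(n,fit([(q,m)],RR,[.478,.075,1.45]))
    im=q['img'][:,:,::-1].copy()
    s=(sil(q,RR,[.482,.075,1.45])>.5).astype(np.uint8)
q=shot('scene','s2.png');cv2.imwrite('pics/s2c.png',cv2.resize(q['img'][180:320,180:360,::-1],None,fx=4,fy=4))
for l in('rig_nose','rig'):
  for r in manip.cut_out(q,l): print(l,r['conf'],r['xy'])
E
```

```text
15 316 326 [0.4889 0.1254 0.048 ]
19 315 325 [0.488  0.1223 0.048 ]
23 315 325 [0.488  0.1191 0.048 ]
27 314 324 [0.4871 0.1158 0.048 ]
31 313 323 [0.4862 0.1126 0.048 ]
35 313 323 [0.4862 0.1093 0.048 ]
39 312 322 [0.4853 0.106  0.048 ]
43 312 322 [0.4853 0.1027 0.048 ]
47 311 321 [0.4844 0.0994 0.048 ]
51 310 320 [0.4835 0.096  0.048 ]
55 310 320 [0.4835 0.0927 0.048 ]
59 309 319 [0.4826 0.0893 0.048 ]
63 309 318 [0.4821 0.0859 0.048 ]
67 308 318 [0.4816 0.0824 0.048 ]
71 307 317 [0.4807 0.079  0.048 ]
75 307 316 [0.4802 0.0755 0.048 ]
79 306 316 [0.4797 0.072  0.048 ]
83 305 316 [0.4792 0.0684 0.048 ]
87 305 315 [0.4787 0.0649 0.048 ]
dx/dy [0.17034898 0.46743911] yaw 80.33252241485194
front [0.47916993 0.06176082 0.047     ]
side (array([0.48356686, 0.08097722, 1.4654269 ]), np.float64(0.38180455497942756))
rig 0.87 [242.5, 268.8]
```

View pics/s2c.png

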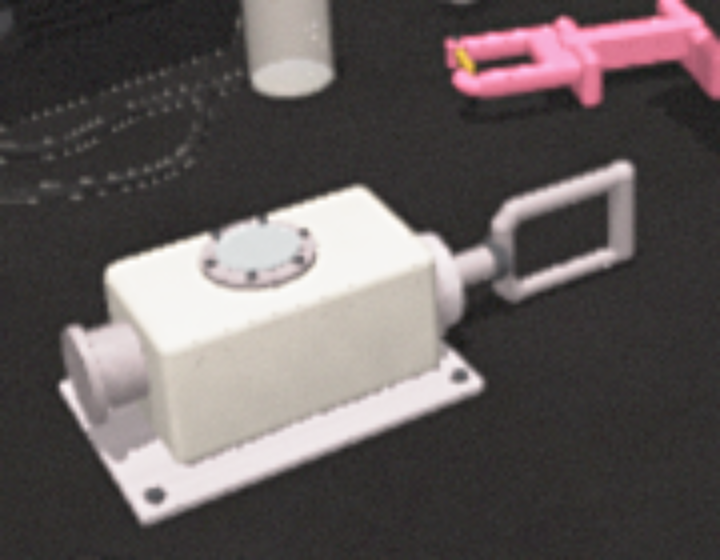

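```bash
python3 -m handwheel '[[[-0.03,0,0.02,0,0,-5],[-0.06,0,0.05,0,0,-11],[-0.09,0,0.08,0,0,-16],[-0.12,-0.001,0.11,0,0,-21],[-0.15,-0.001,0.14,0,0,-21],[-0.15,-0.001,0.16,0,0,-21],[-0.15,-0.001,0.16,0,0,-21],[-0.15,-0.001,0.16,0,0,-21]]]' 0.65 60
python3 - <<'E'
from fit import *
o=manip.get_obs();print(o['eef_pos'],o['eef_rot'][2]*57.2958,o['finger_gap'])
w=shot('wrist','w2.png')
V=[];S=shot('side');A=shot('scene')
for c in(S,A):
    m=near(c,'hook_grip',[.475,-.14,.02])
    print(None if m is None else m.sum())
i=np.hstack([cv2.resize(S['img'][190:310,200:320,::-1],None,fx=3,fy=3),cv2.resize(A['img'][130:250,340:460,::-1],None,fx=3,fy=3)]);cv2.imwrite('pics/g2.png',i)
for p in [(294,251)]: print('nose',ray(A,p,.027))
E
```

```text
time: 4.1
eef_pos: [0.4842, -0.1695, 0.0715]
eef_rot: [-3.141, -0.001, 1.938]
ft_force: [-0.0, 0.3, 0.8]
finger_gap: 0.0559
[ 0.48419114 -0.16946384  0.0715143 ] 111.03559370284464 0.055948981816766115
1674.0
1131.0
nose [0.48438984 0.16055209 0.027     ]
```

View pics/w2.png

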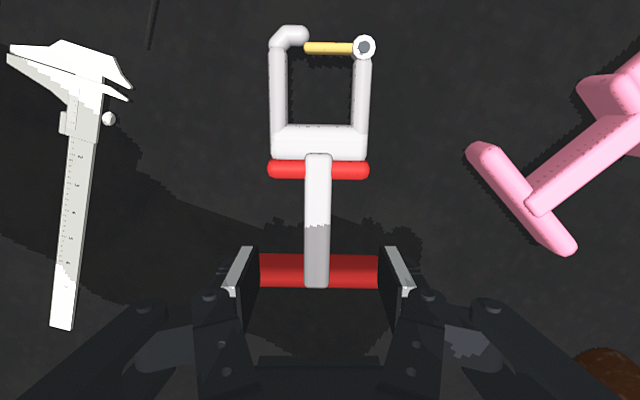

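View pics/g2.png

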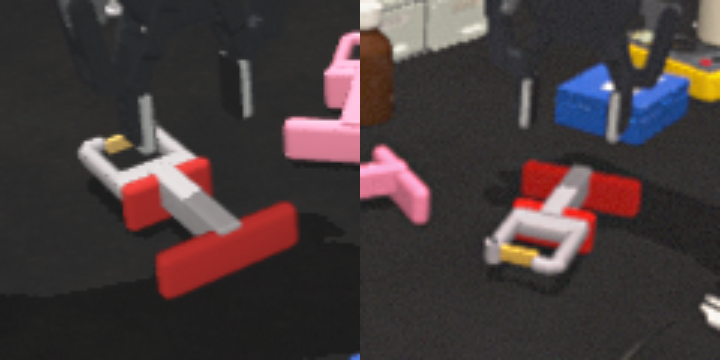

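```bash
python3 - <<'E'
from h import *
c=shot('wrist');o=manip.get_obs();T=np.array(o['eef_pos']);y=o['eef_rot'][2];u=np.array([np.cos(y),np.sin(y)])
for n,p,z in [('collar rear top',(318,181),.030),('crossbar front top',(290,253),.027),('nose tip',(290,27),.022),('gripend rear',(318,288),.030),('shank L',(305,200),.033),('shank R',(331,200),.033),('pinky',(465,150),.025)]:
    d=(ray(c,p,z)-T)[:2];print(n,d@u,d@np.array([-u[1],u[0]]))
E
```

```text
collar rear top 0.028496993944650734 -0.00031491848083416596
crossbar front top -0.01888130904974475 0.01728008144350246
nose tip 0.11040493853413402 0.014536879773450868
gripend rear -0.04211835049546701 -0.0003490281986187187
shank L 0.017913725093644233 0.007215979991359105
shank R 0.017914133281222173 -0.007848754703496883
pinky 0.04572937846055753 -0.08538229052635536
```

The tool is aligned with the shank: about 0.3 mm off sideways and within 2 mm along it. I'll go down and grip.

```bash
python3 -m handwheel '[[[0,0,0.03,0,0,0],[0,0,0.055,0,0,0],[0,0,0.064,0,0,0],[0,0,0.064,0,0,0]]]' 0.65 60
python3 -m handwheel '[[[0,0,0,0,0,0],[0,0,0,0,0,0],[0,0,0,0,0,0],[0,0,0,0,0,0],[0,0,0,0,0,0],[0,0,0,0,0,0],[0,0,0,0,0,0],[0,0,0,0,0,0]]]' 0 60
```

```text
time: 4.8
eef_pos: [0.4834, -0.1696, 0.0067]
eef_rot: [-3.14, -0.001, 1.938]
ft_force: [-0.0, -0.2, 0.7]
finger_gap: 0.0558
time: 5.6
eef_pos: [0.4848, -0.1703, 0.0085]
eef_rot: [3.14, 0.001, 1.937]
ft_force: [-1.0, 0.7, 5.9]
finger_gap: 0.0149
```

```bash
python3 -m handwheel '[[[0,0,-0.003,0,0,0],[0,0,-0.006,0,0,0],[0.015,0.001,-0.006,0,0,4],[0.03,0.002,-0.006,0,0,8],[0.045,0.003,-0.006,0,0,13],[0.06,0.004,-0.006,0,0,18],[0.075,0.005,-0.006,0,0,23],[0.095,0.0065,-0.006,0,0,28],[0.11,0.007,-0.006,0,0,30.7],[0.11,0.007,-0.006,0,0,30.7]]]' 0 60
python3 -m handwheel '[[[0,0,0,0,0,0],[0,0,0,0,0,0]]]'
python3 - <<'E'
from h import *
w=shot('wrist','w3.png');s=shot('side');a=shot('scene')
i=np.hstack([cv2.resize(s['img'][140:280,190:310,::-1],None,fx=3,fy=3),cv2.resize(a['img'][150:290,270:390,::-1],None,fx=3,fy=3)]);cv2.imwrite('pics/g3.png',i)
E
```

```text
time: 6.6
eef_pos: [0.4502, -0.0625, 0.0133]
eef_rot: [-3.14, -0.001, 1.404]
ft_force: [0.2, -0.4, -3.5]
finger_gap: 0.0147
time: 6.8
eef_pos: [0.4516, -0.0656, 0.0135]
eef_rot: [3.141, 0.0, 1.401]
ft_force: [-0.1, -0.3, -3.2]
finger_gap: 0.015
```

View pics/w3.png

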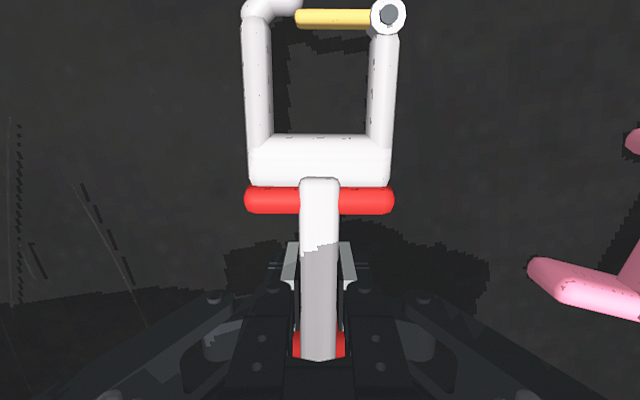

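View pics/g3.png

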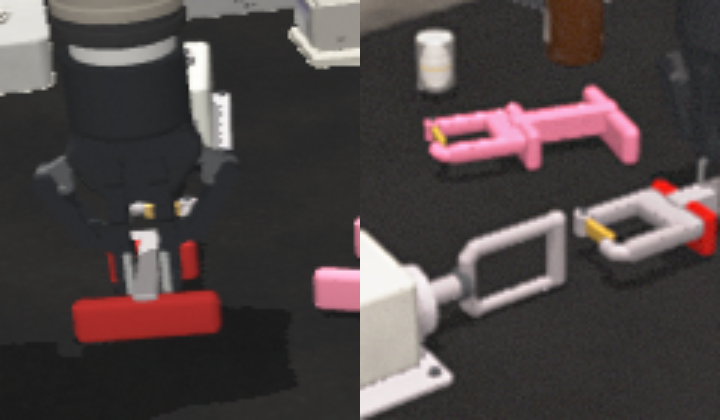

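```bash
python3 -m handwheel '[[[0,0,0.002,0,0,0],[0,0,0.004,0,0,0],[0,0,0.005,0,0,0],[0.003,0,0.005,0,0,0],[0.006,0,0.005,0,0,0],[0.009,0,0.005,0,0,0],[0.012,0,0.005,0,0,0],[0.015,0,0.005,0,0,0],[0.015,0,0.005,0,0,0]]]'
python3 - <<'E'
from h import *
o=manip.get_obs();T=np.array(o['eef_pos']);y=o['eef_rot'][2];u=np.array([np.cos(y),np.sin(y),0]);v=np.array([-u[1],u[0],0])
a=shot('scene');im=a['img'][:,:,::-1].copy()
big=cv2.resize(im[180:280,290:390],None,fx=6,fy=6,interpolation=cv2.INTER_CUBIC)
H=np.array([T[0],T[1],0])
def dot(X,col):
    p=(proj(a,X)-[290,180])*6+3;cv2.circle(big,tuple(int(round(k)) for k in p),4,col,-1)
for d,e,z in[(.112,.014,.022),(.112,.028,.022),(.107,-.023,.029),(.061,0,.029),(.067,-.004,.022)]: dot(H+u*d+v*e+[0,0,z],(0,255,0))
for z in(.004,.022,.052): dot([.4792,.069,z],(0,0,255))
cv2.imwrite('pics/al.png',big);print(T,y)
E
```

```text
time: 7.85
eef_pos: [0.4541, -0.0496, 0.0085]
eef_rot: [3.141, -0.0, 1.402]
ft_force: [-0.5, -3.1, 5.2]
finger_gap: 0.0153
[ 0.45413184 -0.04957169  0.00852564] 1.401926161589008
```

View pics/al.png

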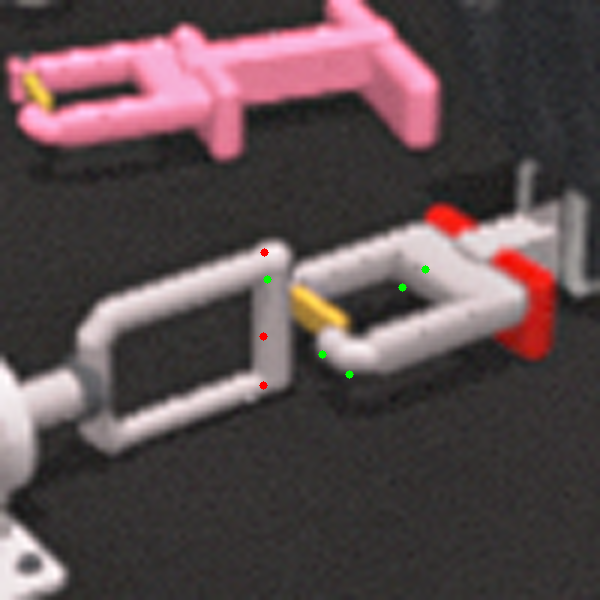

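```bash
python3 -m handwheel '[[[0,0,-0.001,0,0,0],[0.002,0,-0.001,0,0,0],[0.004,0,-0.001,0,0,0],[0.006,0,-0.001,0,0,0],[0.008,0,-0.001,0,0,0],[0.008,0,-0.001,0,0,0]]]'
python3 -m handwheel '[[[0.002,0,0,0,0,0],[0.004,0,0,0,0,0],[0.006,0,0,0,0,0]]]'
python3 -m handwheel '[[[0.002,0,0,0,0,0],[0.004,0,0,0,0,0],[0.006,0,0,0,0,0]]]'
```

```text
time: 8.5
eef_pos: [0.4551, -0.0416, 0.0092]
eef_rot: [-3.141, -0.0, 1.402]
ft_force: [-0.3, -0.3, -3.2]
finger_gap: 0.0149
time: 8.8
eef_pos: [0.4559, -0.0367, 0.0093]
eef_rot: [-3.142, 0.001, 1.401]
ft_force: [-1.1, -2.7, -4.3]
finger_gap: 0.0151
time: 9.1
eef_pos: [0.4569, -0.031, 0.0093]
eef_rot: [-3.142, 0.001, 1.401]
ft_force: [-1.2, -6.4, -2.5]
finger_gap: 0.015
```

```bash
python3 -m handwheel '[[[0,0,0,0,0,0]]]';python3 -m handwheel '[[[0.002,0,0,0,0,0],[0.004,0,0,0,0,0]]]'
python3 - <<'E'
from h import *
a=shot('scene');cv2.imwrite('pics/p1.png',cv2.resize(a['img'][180:280,290:390,::-1],None,fx=6,fy=6,interpolation=cv2.INTER_CUBIC))
E
```

```text
time: 9.2
eef_pos: [0.4569, -0.031, 0.0093]
eef_rot: [-3.142, 0.001, 1.401]
ft_force: [-0.9, -5.8, -2.9]
finger_gap: 0.0148
time: 9.4
eef_pos: [0.4573, -0.0277, 0.0093]
eef_rot: [-3.141, 0.001, 1.4]
ft_force: [-1.3, -7.6, -2.2]
finger_gap: 0.0152
```

View pics/p1.png

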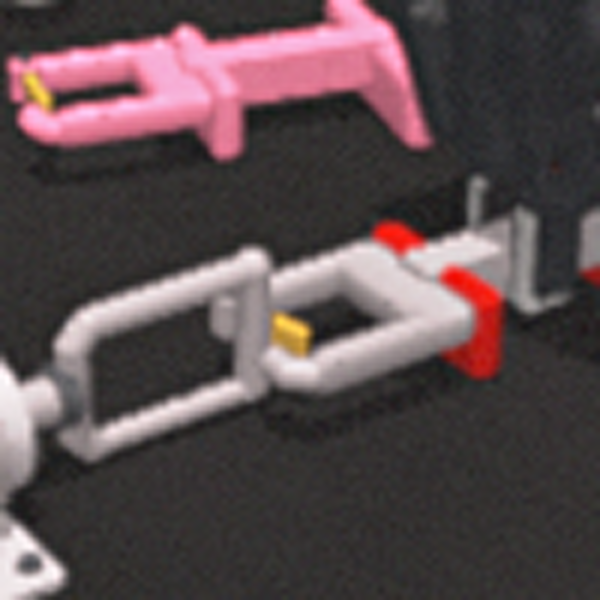

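```bash
python3 -m handwheel '[[[0.002,0,0,0,0,0],[0.004,0,0,0,0,0],[0.006,0,0,0,0,0]]]';python3 -m handwheel '[[[0.002,0,0,0,0,0],[0.004,0,0,0,0,0],[0.006,0,0,0,0,0]]]'
python3 - <<'E'
from h import *
a=shot('scene');cv2.imwrite('pics/p2.png',cv2.resize(a['img'][180:280,290:390,::-1],None,fx=6,fy=6,interpolation=cv2.INTER_CUBIC))
E
```

```text
time: 9.75
eef_pos: [0.4579, -0.0225, 0.0092]
eef_rot: [-3.141, 0.002, 1.399]
ft_force: [-1.6, -9.6, -2.6]
finger_gap: 0.0149
time: 10.05
eef_pos: [0.4601, -0.0166, 0.0094]
eef_rot: [3.14, 0.002, 1.398]
ft_force: [1.4, -9.4, -4.4]
finger_gap: 0.0153
```

View pics/p2.png

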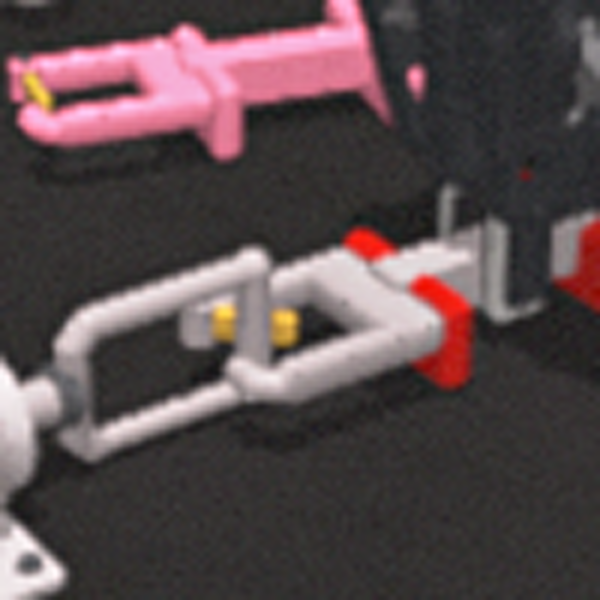

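```bash
python3 -m handwheel '[[[0.002,0,0,0,0,0],[0.004,0,0,0,0,0],[0.006,0,0,0,0,0],[0.008,0,0,0,0,0]]]';python3 -m handwheel '[[[0.002,0,0,0,0,0],[0.004,0,0,0,0,0],[0.006,0,0,0,0,0],[0.008,0,0,0,0,0]]]'
python3 - <<'E'
from h import *
a=shot('scene');cv2.imwrite('pics/p3.png',cv2.resize(a['img'][180:280,290:390,::-1],None,fx=6,fy=6,interpolation=cv2.INTER_CUBIC))
E
```

```text
time: 10.5
eef_pos: [0.4626, -0.0081, 0.0097]
eef_rot: [3.138, 0.001, 1.398]
ft_force: [1.9, -6.7, -3.0]
finger_gap: 0.0148
time: 10.9
eef_pos: [0.4644, 0.0004, 0.0098]
eef_rot: [3.138, 0.0, 1.399]
ft_force: [3.8, -4.7, -4.3]
finger_gap: 0.0147
```

View pics/p3.png

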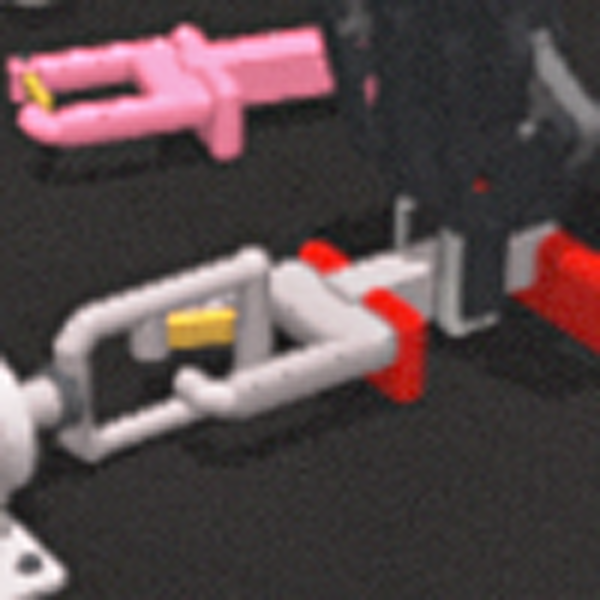

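Gate open with the bar passing along it, and force is low. I'll push on gently to the bowl floor.

```bash
python3 -m handwheel '[[[0.002,0,0,0,0,0],[0.004,0,0,0,0,0]]]';python3 -m handwheel '[[[0.002,0,0,0,0,0],[0.004,0,0,0,0,0]]]'
python3 - <<'E'
from h import *
a=shot('scene');cv2.imwrite('pics/p4.png',cv2.resize(a['img'][180:280,290:390,::-1],None,fx=6,fy=6,interpolation=cv2.INTER_CUBIC))
E
```

```text
time: 11.15
eef_pos: [0.4661, 0.0055, 0.01]
eef_rot: [3.136, -0.002, 1.4]
ft_force: [0.1, -0.6, -2.4]
finger_gap: 0.0148
time: 11.35
eef_pos: [0.4632, 0.0096, 0.0092]
eef_rot: [-3.14, 0.0, 1.402]
ft_force: [-1.3, -6.8, -3.8]
finger_gap: 0.0148
```

View pics/p4.png

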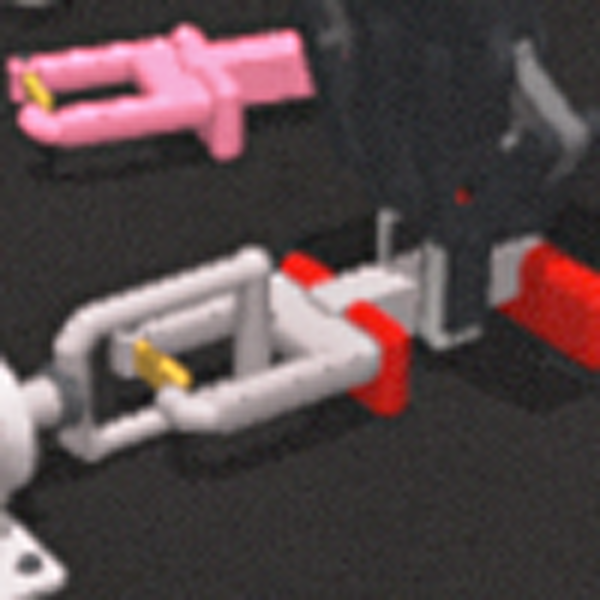

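The gate has shut behind the bar and the hook is on the bowl floor at 6.8 N. Now the pull back: take up the slack gently first.

```bash
python3 -m handwheel '[[[-0.004,0,0,0,0,0],[-0.008,0,0,0,0,0],[-0.012,0,0,0,0,0],[-0.016,0,0,0,0,0],[-0.02,0,0,0,0,0],[-0.022,0,0,0,0,0],[-0.024,0,0,0,0,0],[-0.026,0,0,0,0,0],[-0.028,0,0,0,0,0],[-0.03,0,0,0,0,0]]]'
python3 - <<'E'
from h import *
a=shot('scene');cv2.imwrite('pics/p5.png',cv2.resize(a['img'][180:280,290:390,::-1],None,fx=6,fy=6,interpolation=cv2.INTER_CUBIC))
E
```

```text
time: 12.4
eef_pos: [0.4589, -0.0199, 0.0093]
eef_rot: [3.141, -0.001, 1.402]
ft_force: [0.3, 2.8, -3.1]
finger_gap: 0.015
```

View pics/p5.png

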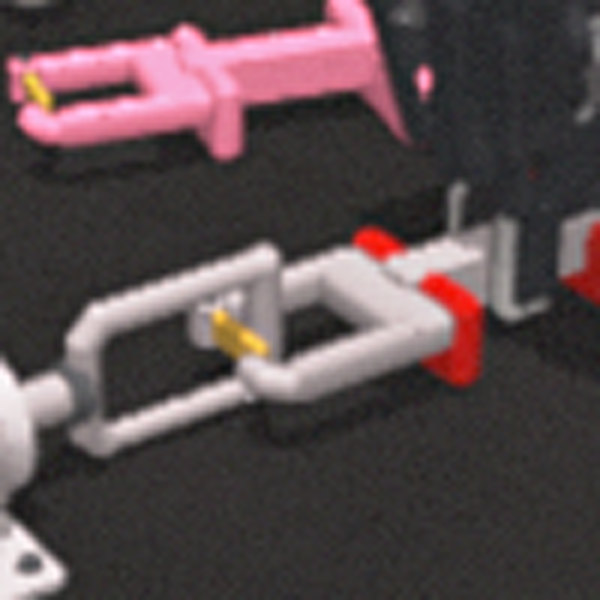

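The bar is caught behind the gate and the rod is following at 2.8 N.

```bash
python3 -m handwheel '[[[-0.004,0,0,0,0,0],[-0.008,0,0,0,0,0],[-0.012,0,0,0,0,0],[-0.016,0,0,0,0,0],[-0.02,0,0,0,0,0],[-0.024,0,0,0,0,0],[-0.028,0,0,0,0,0],[-0.032,0,0,0,0,0],[-0.036,0,0,0,0,0],[-0.04,0,0,0,0,0]]]'
python3 -m handwheel '[[[-0.004,0,0,0,0,0],[-0.008,0,0,0,0,0],[-0.012,0,0,0,0,0],[-0.016,0,0,0,0,0],[-0.02,0,0,0,0,0],[-0.023,0,0,0,0,0],[-0.026,0,0,0,0,0],[-0.026,0,0,0,0,0]]]'
python3 - <<'E'
from h import *
a=shot('scene');cv2.imwrite('pics/p6.png',cv2.resize(a['img'][170:290,250:390,::-1],None,fx=5,fy=5,interpolation=cv2.INTER_CUBIC))
E
```

```text
time: 13.45
eef_pos: [0.4519, -0.0602, 0.0093]
eef_rot: [-3.142, -0.0, 1.401]
ft_force: [0.8, 4.0, -3.0]
finger_gap: 0.0147
time: 14.25
eef_pos: [0.4474, -0.0862, 0.0093]
eef_rot: [-3.141, 0.0, 1.401]
ft_force: [-0.1, 0.3, -3.4]
finger_gap: 0.0149
```

View pics/p6.png

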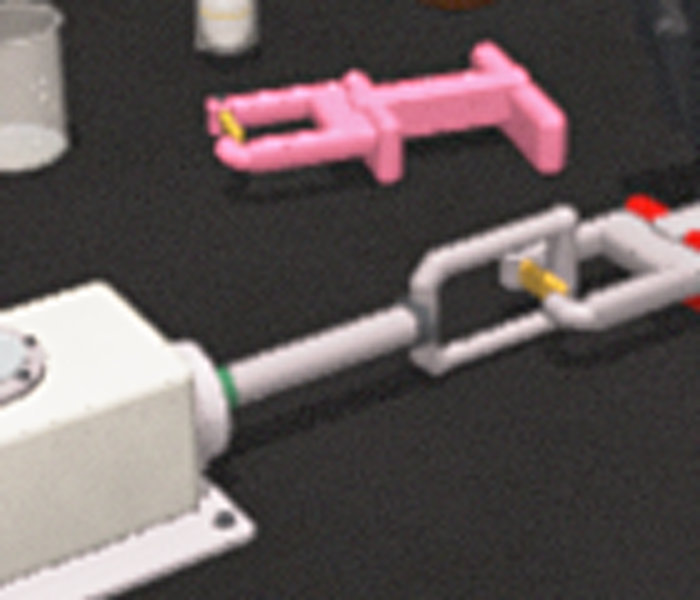

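```bash
python3 -m handwheel '[[[-0.003,0,0,0,0,0],[-0.006,0,0,0,0,0],[-0.009,0,0,0,0,0],[-0.012,0,0,0,0,0],[-0.015,0,0,0,0,0],[-0.015,0,0,0,0,0]]]'
python3 - <<'E'
from h import *
a=shot('scene');cv2.imwrite('pics/p7.png',cv2.resize(a['img'][170:290,250:390,::-1],None,fx=5,fy=5,interpolation=cv2.INTER_CUBIC))
E
```

```text
time: 14.9
eef_pos: [0.4448, -0.101, 0.0093]
eef_rot: [-3.141, 0.0, 1.401]
ft_force: [-0.8, 0.6, -3.2]
finger_gap: 0.0148
```

View pics/p7.png

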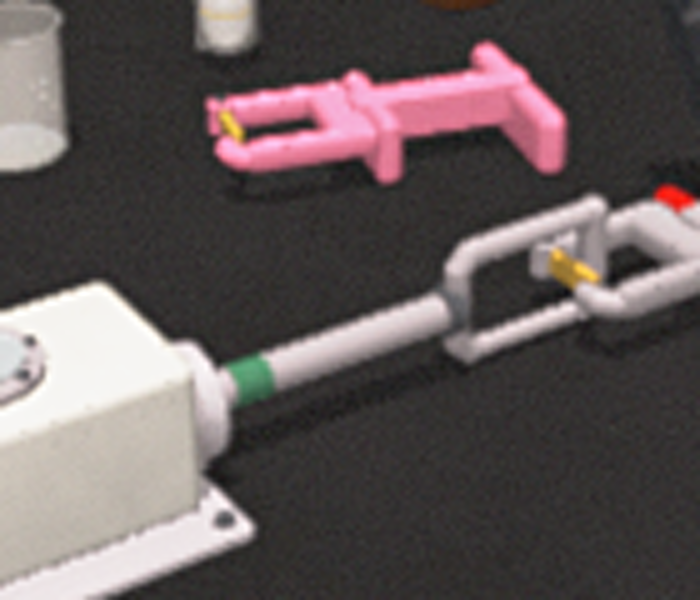

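The band is clear by a few mm. I'll pull 5 mm more for margin, slacken 2 mm, set the hook down and release.

```bash
python3 -m handwheel '[[[-0.002,0,0,0,0,0],[-0.004,0,0,0,0,0],[-0.005,0,0,0,0,0],[-0.005,0,0,0,0,0],[-0.003,0,0,0,0,0],[-0.003,0,0.0005,0,0,0],[-0.003,0,0.001,0,0,0],[-0.003,0,0.001,0,0,0]]]'
python3 -m handwheel '[[[0,0,0,0,0,0],[0,0,0,0,0,0],[0,0,0,0,0,0],[0,0,0,0,0,0],[0,0,0,0,0,0],[0,0,0,0,0,0]]]' 0.6
python3 -m handwheel '[[[0,0,-0.02,0,0,0],[0,0,-0.05,0,0,0],[0,0,-0.08,0,0,0],[0,0,-0.12,0,0,0],[0,0,-0.16,0,0,0],[0,0,-0.16,0,0,0],[0,0,-0.16,0,0,0],[0,0,-0.16,0,0,0]]]'
python3 - <<'E'
from h import *
a=shot('scene');s=shot('side')
i=cv2.resize(a['img'][170:290,250:410,::-1],None,fx=5,fy=5,interpolation=cv2.INTER_CUBIC);cv2.imwrite('pics/p8.png',i)
w=shot('wrist','w8.png');cv2.imwrite('pics/s8.png',cv2.resize(s['img'][130:290,190:350,::-1],None,fx=3.5,fy=3.5))
E
```

```text
time: 15.75
eef_pos: [0.4446, -0.1034, 0.0085]
eef_rot: [3.141, 0.0, 1.401]
ft_force: [-1.4, 0.4, 3.2]
finger_gap: 0.0151
time: 16.35
eef_pos: [0.4446, -0.1032, 0.0083]
eef_rot: [3.142, -0.0, 1.402]
ft_force: [0.1, 0.5, 0.1]
finger_gap: 0.0511
time: 17.15
eef_pos: [0.4436, -0.1031, 0.1673]
eef_rot: [-3.14, 0.0, 1.402]
ft_force: [-0.4, 0.4, -0.6]
finger_gap: 0.0511
```

View pics/p8.png

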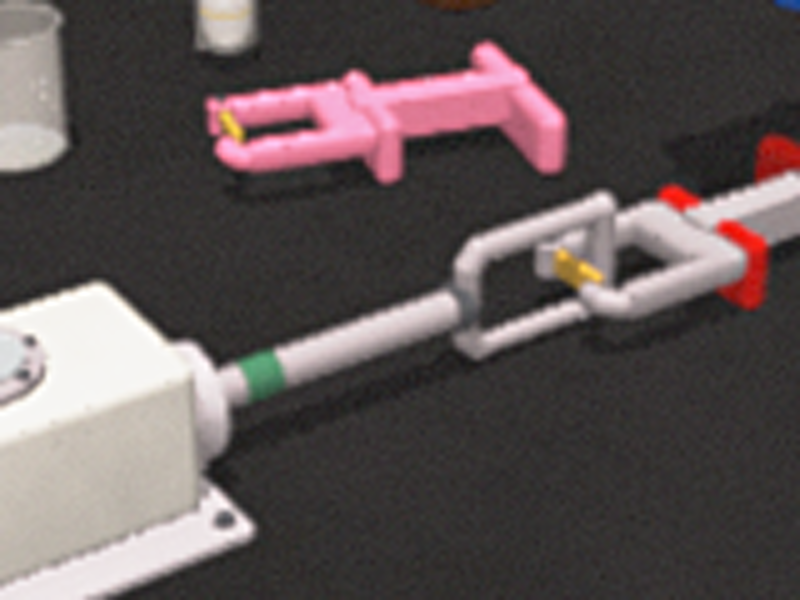

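View pics/w8.png

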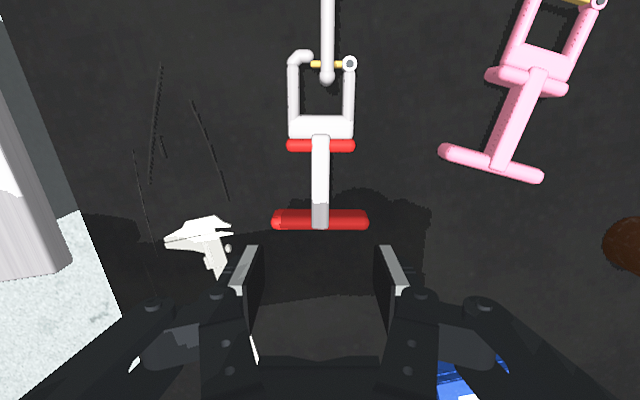

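View pics/s8.png

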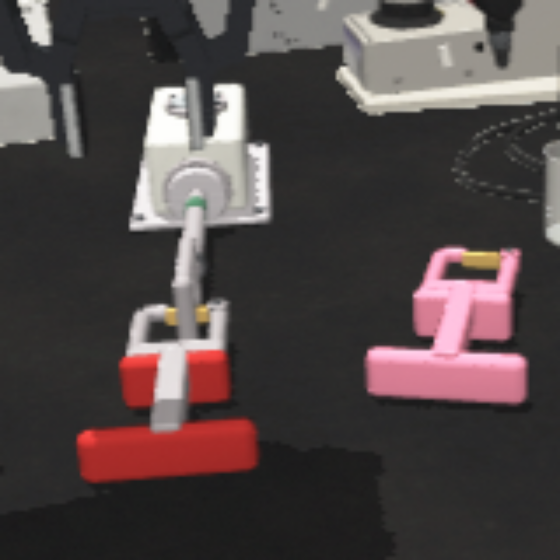

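```bash
python3 - <<'E'
from h import *
c=shot('wrist');o=manip.get_obs();T=np.array([.4446,-.1033]);u=np.array([np.cos(1.4015),np.sin(1.4015)])
d=(ray(c,(327,79),.048)-np.r_[T,0])[:2];print('bar in hook',d@u,d@[-u[1],u[0]],o['time'])
manip.job_done()
E
```

```text
bar in hook 0.0881934072037937 -0.005211001451345481 17.35
the job is handed in; nothing more can be done
```

The hook is clipped onto the ring and the rod is drawn out with the whole green band clear of the nose. I handed the job in at 17.35 s; it reports no verdict, so what follows rests on my own checks.

- **Clipping on:** I gripped the shank of the steel, red-handled hook (not the pink one) and lined it up with the rod. I pushed in 2 mm steps with the wrist force peaking near 10 N, well under the 40 N limit. The bar opened the gate at the inner stop, and the gate flicked shut with the bar on the bowl floor at 6.8 N.
- **Drawing out:** I pulled back with no more than about 4 N showing at the wrist, slackened 2 mm, set the hook down, opened the fingers and lifted away.
- **Final checks:** The last pictures show the gate shut, the hook flat on the bench, and a visible gap of several mm between the band and the nose. The bar measured 88 mm ahead of hook_grip and 5 mm to its right, inside the limits. The gripper touched nothing.
- **Bystanders:** I kept the arm clear of the bottle, beaker and objective case, and saw no contact. I did not measure their positions again at the end.
- **One disagreement:** The scene camera's overlay was off by about 2–5 pixels, by roughly the same amount for ring and hook, so I relied on the wrist camera for alignment.

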